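# Lay out the colour-change kit on its outlined mats

### The arm

A 6-joint arm with a two-finger parallel gripper is mounted at the origin on the work surface. World frame = base frame: x ahead of the robot, y to its left, z up, the work surface at z = 0. Lengths are in m, angles in degrees, forces in N, time in s.
With the tool pointing down it reaches from about 0.4 to 0.825 m from the base axis. Payload 7 kg.
Tool frame: the origin (TCP) lies midway between the tips of the shut fingers; the grasp point (between the pads) lies ctrl.tcp_to_grasp behind it (ctrl.tcp_to_grasp is the distance from the TCP to the grasp point, in m); z points along the fingers, y is the line along which they close (so a half turn about z gives the same grasp; the last joint's range is limited). The gripper opens to 88 mm and grips with 3 to 60 N. Pads are 19 mm wide; open, the fingers measure 130 mm over their backs; the gripper's body (78 mm by 193 mm) begins 47 mm behind the grasp point.
Start: joints at [-53.451, 20.546, 0.682, 0, -70.136, -16.507], TCP at [0.231, -0.634, 0.227] pointing down, gripper open.
Joint ranges: [-176.03, 176.03], [-82.01, 121.73], [-58.28, 71.71], [-173.87, 95.51], [-174.79, -0.11], [-173.66, 173.66]. Speed limits (degrees/s): [136.94, 136.94, 172.46, 180, 180, 180].

### API

Orientations are given as [roll, pitch, yaw] about the fixed x, y, z axes, in that order (R = Rz(yaw) Ry(pitch) Rx(roll)).
In Python, from plant import ctrl, imaging, close_job gives the robot as it stands.
- The arm moves only by the shell command python3 -m crank 'ROWS'. ROWS is JSON, a list of rows, each a list of 3 entries, a list of its own where there are three numbers: the shift along the world's x, y, z in m, then the turn, a rotation vector about the world's x, y, z in degrees, then the opening, from -1 (shut) to 1 (fully open), so that 0 is half open. A call has 1 to 12 rows; each row shifts and turns the commanded pose from where the row before left it; what a row does not reach is not made up. A row lasts 1/10 s, in which the tool goes at most 50 mm and 8.59 degrees, less where a joint would pass 70% of its speed; a pose out of reach is approached as far as the arm can. A call is refused whole if a number of a shift passes 0.05 or a number of a turn 8.59, either way. A call with a gripper value outside its range is refused whole. The fingers move at their own pace and stop on an object; the grip force is fixed at half the most. Time passes only in rows, so rows that do not move let the fingers close. It gives the time, the measured TCP pose, the force, the opening and the grip force at its end, in the units of the state.
- ctrl.get_obs(): the state, without advancing time (a new reading comes with each control period).
- imaging.snapshot(name): name is "side" or "top" or "wrist"; returns (picture, depth): 400x640x3 uint8, blue, green, red; 400x640 float32, m along the optical axis (not along the pixel's ray), 0 where there is no reading.
- imaging.camera_model(name): a dict with "mtx" (3x3 intrinsics, pixels), "D" ([k1, k2, p1, p2, k3] as OpenCV has them; the pictures are not rectified), "R" (3x3) and "t" (3): a world point X has camera coordinates R X + t. Camera axes: x right, y down, z forward; pixel columns grow to the right and rows downward; lengths in m; the calibration is good to about 2 mm. A picture is of the moment at which its call begins: read the wrist's pose just before it. camera_model takes no time and is no camera call; for the wrist camera it gives the pose at the moment of the call.
- close_job(): hands the job in; it is judged then, once.
The state is a dict: "clock": time; "joint_pos": joint angles; "qvel": joint speeds; "tau": joint torques, N m; "tool_pos": TCP position; "orientation": TCP orientation; "force": force on the tool from outside, world axes, zero at the start; "moment": the same for the moment, N m; "opening": finger opening in m; "gripper_force": force on a finger pad.
Only numpy, scipy, OpenCV 4.12 (cv2) and the standard library are available. Lean on these libraries where they do the work, as an engineer would, in place of code of your own. Each camera call takes 0.05 s, during which the arm holds its last target. There are 200 camera calls.

### The job

Get the print station ready for the next colour: put the large ink jar, the small ink jar, the squeegee and the star knob each on the mat that carries its outline, standing as they stand now (the squeegee blade up, the knob boss up), centred in the outline and turned to fit it (either way round). Set each one down rather than dropping it, and leave the white tub and the flat tin where they are.

Things in the scene. Friction and masses are not known exactly. Their poses are not given: they have to be found in the camera images.
- jar_centre (a point): Large ink jar: upright amber cylinder 58 mm in diameter and 66 mm high with a dark brown lid of the same diameter and a paper label, about 0.22 kg. The point is its centre, 33 mm above its underside; z up its axis. Loose, in any place of the work area.
- pot_centre (a point): Small ink jar: the same look, but 36 mm in diameter and 50 mm high, about 0.07 kg. The point is its centre, 25 mm above its underside; z up its axis. Loose, in any place of the work area.
- squeegee_centre (a point): Hand squeegee on its flat wooden back: pale wooden bar 110 mm long (its x), 30 mm wide (its y), 28 mm high, with a black rubber blade 9 mm thick standing up along its middle to 44 mm above the underside, 0.13 kg. Grip the wood across its width. The point is its centre, 22 mm above its underside; z up. Ends alike; turned up to 46 degrees. Loose, in any place of the work area.
- knob_centre (a point): Star knob of a frame clamp, flat face down: blue plastic cross of four equal arms along x and y, 72 mm tip to tip, arms 22 mm wide and 20 mm high, with a round aluminium boss 30 mm in diameter rising from the arms to 52 mm above the underside, 0.14 kg. Grip it by the boss. The point is on its axis, 26 mm above its underside; z up. Turned up to 46 degrees. Loose, in any place of the work area.
- mat_jar_spot (a point): Black mat 96 x 96 mm with a white round outline, 70 mm in inner diameter (line 4 mm wide): the place of the large jar. Fixed to the table; the point is the outline's centre, on the mat's top, 4 mm above the table; z up. In any place of the work area, turned up to 46 degrees.
- mat_pot_spot (a point): Black mat 80 x 80 mm with a white round outline, 48 mm in inner diameter (line 4 mm wide): the place of the small jar. Fixed to the table; the point is the outline's centre, on the mat's top, 4 mm above the table; z up. In any place of the work area, turned up to 46 degrees.
- mat_squeegee_spot (a point): Black mat 142 mm (its x) x 64 mm (its y) with a white oblong outline, 122 x 42 mm inside (line 4 mm wide), long along x: the place of the squeegee. Fixed to the table; the point is the outline's centre, on the mat's top, 4 mm above the table; z up. In any place of the work area, turned up to 46 degrees.
- mat_knob_spot (a point): Black mat 104 x 104 mm with a white cross-shaped outline with arms along its x and y, 6 mm larger than the star knob all round: the place of the star knob. Fixed to the table; the point is the outline's centre, on the mat's top, 4 mm above the table; z up. In any place of the work area, turned up to 46 degrees.
- tub_centre (a point): Bystander: empty open white plastic tub, 92 mm in diameter at the rim and 62 mm high, loose. The point is its centre, 31 mm above the table. To be left where it stands.
- tin_centre (a point): Bystander: flat closed round metal tin with a brass-coloured lid, 95 mm in diameter and 38 mm high, loose. The point is its centre, 19 mm above the table. To be left where it stands. Unlisted nearby: a flat ink knife and a grey tray of pins 30 mm high; nothing in the work area is taller than 66 mm, equipment along the table's far edge and sides is taller.
Not all that is in view belongs to the job. Leave any pink look-alike of the part that bears jar_centre alone. What is shaped like the part that bears mat_jar_spot but blue is not meant.

How it is judged:
By the outcome, as a careful person would: the job done as asked, in the order asked, and still so for the second after the job is handed in, with the robot touching nothing.
It also fails if it takes over 96 s, if anything falls off the work surface, if the arm or the gripper's body presses on something with over 40 N, if the wrist force passes 120 N, or if a joint passes its speed limit or range.

## Working session

There is one attempt and no reset: what is moved stays moved. The work goes in short steps, Python scripts to look and compute and a shell command to move; the robot and the scene stay as the last step left them, time stands still between calls to the robot, and variables do not carry over. Pictures are saved under pics/ and viewed, at most 14 in all, crops included, and the job is handed in when it is done.

```bash
ls; mkdir -p pics
python3 - <<'E'
from plant import ctrl, imaging
import cv2,numpy as np
print(ctrl.get_obs(), ctrl.tcp_to_grasp)
for n in("top","side","wrist"):
    m=imaging.camera_model(n); p,d=imaging.snapshot(n)
    cv2.imwrite(f"pics/{n}0.png",p); np.savez(f"{n}0.npz",p=p,d=d,**{k:np.array(v) for k,v in m.items()})
    print(n,-np.array(m["R"]).T@np.array(m["t"]),np.array(m["R"]).round(3).tolist(),m["mtx"],m["D"])
E
```

```text
pics
{'clock': 0.0, 'joint_pos': array([-5.34484405e+01,  2.05891643e+01,  6.34173756e-01, -1.85657414e-02,
       -7.01349346e+01, -1.65082401e+01]), 'qvel': array([ 0.01492378, -0.07453575,  0.06067863, -0.11902746,  0.00942727,
        0.0080627 ]), 'tau': array([ 8.84177389e-04, -5.82721925e+01,  2.93060660e+01,  6.99704200e+00,
        7.00753473e-03, -1.58020171e-04]), 'tool_pos': array([ 0.23116272, -0.63367525,  0.22565624]), 'orientation': array([ 1.79908822e+02, -8.82107347e-03, -1.59962996e+02]), 'force': array([-0.0625152 , -0.25827852,  0.19950635]), 'moment': array([-0.00496237, -0.08688742,  0.04123227]), 'gripper_force': 0.0, 'opening': 0.08735450420110133} 0.0188
top [ 0.26053843 -0.00490008  1.49041405] [[0.004, -1.0, -0.008], [-0.994, -0.003, -0.113], [0.113, 0.009, -0.994]] [[511.9379289   0.        330.7940268]
 [  0.        511.9379289 198.5005975]
 [  0.          0.          1.       ]] [0.00513496 0.         0.         0.         0.        ]
side [-0.04050495  0.94377642  0.78675574] [[-0.888, -0.459, -0.024], [-0.244, 0.515, -0.822], [0.389, -0.724, -0.569]] [[493.05332436   0.         323.2172098 ]
 [  0.         493.05332436 197.40783154]
 [  0.           0.           1.        ]] [-0.07393934  0.          0.          0.          0.        ]
wrist [ 0.16515097 -0.65581306  0.38344066] [[-0.342, 0.94, 0.001], [0.908, 0.33, 0.258], [0.242, 0.089, -0.966]] [[331.57740949   0.         317.82654713]
 [  0.         331.57740949 198.42550031]
 [  0.           0.           1.        ]] [-0.01401561  0.          0.          0.          0.        ]
```

View pics/top0.png

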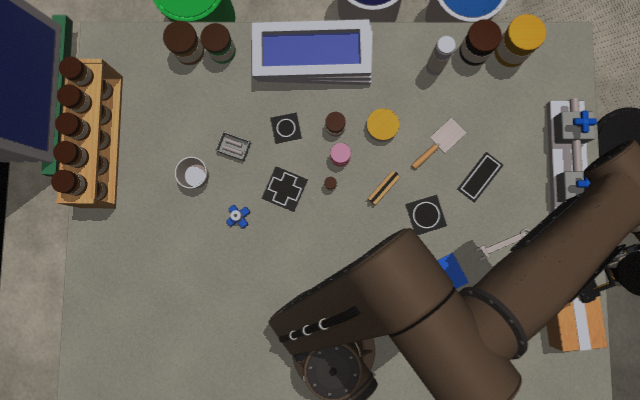

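View pics/side0.png

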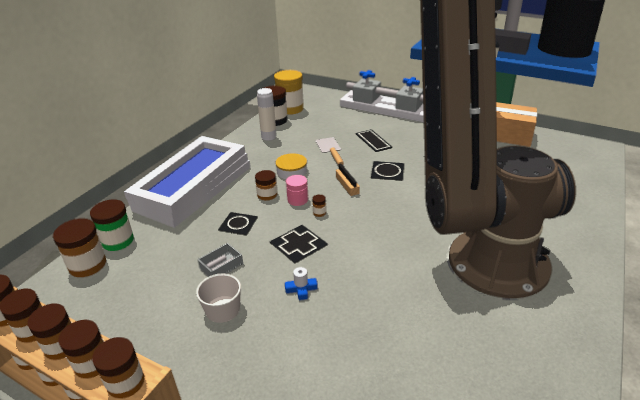

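The top view shows every part:
- **Parts:** large jar (335,122), small jar (330,183), squeegee (383,188), star knob (237,216).
- **Mats:** small round (286,128), cross (285,189), oblong (480,177), large round (427,215).
- **Bystanders:** tub (191,174), tin (383,124).

Things that could be mistaken for the large jar:
- the pink jar at (340,154)
- the rear jars at (183,42), (217,42) and (483,40)
- the shelf jars at (70,70) to (70,182)
- the small jar at (330,183)

I choose (335,122), which is amber, has a brown lid and stands in the work area. For its mat I choose the black one at (427,215), not the blue one at (452,270).

```bash
cat > h.py <<'E'
import cv2,numpy as np
def load(f): return dict(np.load(f))
def ray(m,uv,z):
    uv=np.asarray(uv,float).reshape(-1,1,2)
    n=cv2.undistortPoints(uv,m["mtx"],m["D"]).reshape(-1,2)
    R=np.array(m["R"]);c=-R.T@np.array(m["t"])
    d=np.c_[n,np.ones(len(n))]@R
    return c+d*((z-c[2])/d[:,2])[:,None]
def blobs(mask,amin=25):
    cs,_=cv2.findContours(mask.astype(np.uint8),cv2.RETR_EXTERNAL,cv2.CHAIN_APPROX_NONE)
    return [c for c in cs if cv2.contourArea(c)>=amin]
def rect(m,c,z):
    """min-area rectangle in the plane z: centre (mm), sizes (mm), yaw of the long side (deg)"""
    P=(ray(m,c.reshape(-1,2),z)[:,:2]*1e3).astype(np.float32)
    (x,y),(w,h),a=cv2.minAreaRect(P)
    if w<h: w,h,a=h,w,a+90
    (cx,cy),r=cv2.minEnclosingCircle(P)
    return dict(c=(round(x,1),round(y,1)),wh=(round(w,1),round(h,1)),yaw=round((a+90)%180-90,1),circ=(round(cx,1),round(cy,1),round(2*r,1)),px=c.reshape(-1,2).mean(0).round().tolist())
E
python3 - <<'E'
from h import *
m=load("top0.npz");p=m["p"]
hsv=cv2.cvtColor(p,cv2.COLOR_BGR2HSV);H,S,V=[hsv[...,i].astype(int) for i in range(3)]
roi=np.zeros(p.shape[:2],bool);roi[95:245,150:520]=1
def show(t,mask,z,a=25):
    for c in blobs(mask&roi,a): print(t,rect(m,c,z))
show("black",(V<45)&(S<90),.004,300)
for (u,v,r,z,t) in [(286,128,14,.004,'pot'),(285,189,20,.004,'knob'),(480,177,24,.004,'sq'),(427,215,18,.004,'jar')]:
    k=np.zeros_like(roi);k[v-r:v+r,u-r:u+r]=1
    mk=(V>90)&k
    # keep line only: white pixels in the mat
    for c in blobs(mk,60): print("outline",t,rect(m,c,z))
show("brown",(V<100)&(S>90)&((H<15)|(H>170)),.066)
show("blue",(H>100)&(H<125)&(S>150),.020,40)
show("orange",(H>8)&(H<25)&(S>120)&(V>120),.028,40)
cv2.imwrite("pics/c.png",cv2.resize(p[95:245,180:520],None,fx=2.35,fy=2.35,interpolation=cv2.INTER_CUBIC))
E
```

```text
black {'c': (383.8, -268.9), 'wh': (64.5, 63.1), 'yaw': -45.3, 'circ': (383.8, -268.9, 67.2), 'px': [426.0, 214.0]}
black {'c': (459.2, 144.1), 'wh': (73.3, 73.2), 'yaw': -69.6, 'circ': (459.0, 144.2, 83.0), 'px': [284.0, 188.0]}
black {'c': (496.0, -429.4), 'wh': (117.7, 37.5), 'yaw': -38.4, 'circ': (495.5, -429.9, 120.5), 'px': [480.0, 177.0]}
outline pot {'c': (641.4, 143.6), 'wh': (56.6, 51.6), 'yaw': -89.9, 'circ': (641.6, 143.9, 57.9), 'px': [285.0, 127.0]}
outline knob {'c': (411.3, 173.9), 'wh': (52.9, 20.6), 'yaw': -89.8, 'circ': (411.3, 173.9, 56.7), 'px': [273.0, 206.0]}
outline knob {'c': (430.7, 98.1), 'wh': (58.9, 23.4), 'yaw': 0.6, 'circ': (430.7, 97.9, 63.2), 'px': [302.0, 200.0]}
outline knob {'c': (459.2, 144.2), 'wh': (94.5, 91.5), 'yaw': -65.2, 'circ': (459.8, 145.3, 100.0), 'px': [284.0, 188.0]}
outline knob {'c': (504.7, 116.7), 'wh': (59.1, 23.8), 'yaw': -89.8, 'circ': (504.7, 116.7, 63.7), 'px': [296.0, 171.0]}
outline knob {'c': (488.1, 190.3), 'wh': (56.4, 23.6), 'yaw': 0.2, 'circ': (488.3, 190.3, 60.8), 'px': [267.0, 177.0]}
outline sq {'c': (496.1, -429.0)
[... 783 characters left out ...]
23.0]}
blue {'c': (356.9, 262.3), 'wh': (22.7, 20.0), 'yaw': 37.8, 'circ': (357.0, 261.6, 26.8), 'px': [243.0, 222.0]}
blue {'c': (390.7, 256.7), 'wh': (21.2, 20.5), 'yaw': -52.4, 'circ': (390.6, 256.9, 26.8), 'px': [245.0, 211.0]}
orange {'c': (454.0, -150.7), 'wh': (105.3, 8.5), 'yaw': -41.3, 'circ': (455.0, -149.6, 105.4), 'px': [386.0, 189.0]}
orange {'c': (466.1, -135.8), 'wh': (105.4, 6.9), 'yaw': -41.5, 'circ': (466.6, -135.3, 105.5), 'px': [381.0, 185.0]}
orange {'c': (551.9, -263.0), 'wh': (89.7, 16.3), 'yaw': -46.7, 'circ': (551.7, -263.2, 90.4), 'px': [424.0, 156.0]}
orange {'c': (646.5, -142.2), 'wh': (90.6, 89.8), 'yaw': 89.8, 'circ': (647.1, -142.6, 94.3), 'px': [383.0, 124.0]}
```

View pics/c.png

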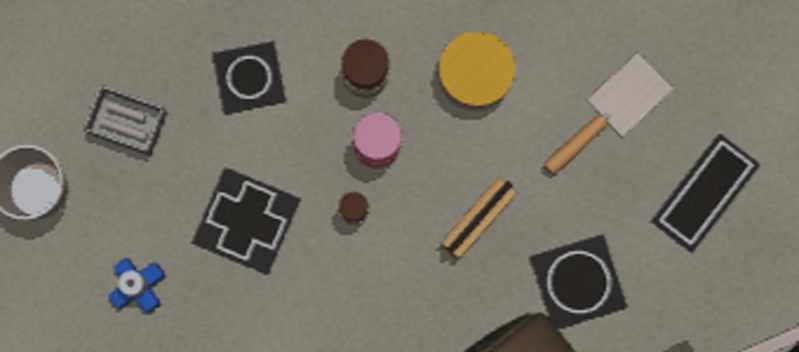

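The crop confirms the choices: brown-lidded jar at crop (365,63), the pink one next to it at (376,138), and the black mats with cross, circle and oblong outlines. I'll fly over the jar's mat on the way to the jar.

```bash
python3 -m crank '[[[0.015,0.036,0],[0,0,-2],1],[[0.015,0.036,0],[0,0,-2],1],[[0.015,0.036,0],[0,0,-2],1],[[0.015,0.036,0],[0,0,-2],1],[[0.015,0.037,0],[0,0,-2],1],[[0.015,0.037,0],[0,0,-2],1],[[0.016,0.037,0],[0,0,-2],1],[[0.016,0.037,0],[0,0,-2],1],[[0.016,0.037,0],[0,0,-2],1],[[0.015,0.036,0],[0,0,-2],1],[[0,0,0],[0,0,0],1],[[0,0,0],[0,0,0],1]]'
cat > snap.py <<'E'
import sys
from h import *
from plant import ctrl,imaging
def snap(n,f):
    o=ctrl.get_obs();m={k:np.array(v) for k,v in imaging.camera_model(n).items()}
    p,d=imaging.snapshot(n);np.savez(f+".npz",p=p,d=d,**m);cv2.imwrite(f"pics/{f}.png",p)
    m.update(p=p,d=d);print(f,"t",round(o["clock"],2),"tcp",o["tool_pos"].round(4),"rpy",o["orientation"].round(2),"open",round(o["opening"],4))
    return m
def hsv(p): return [a.astype(int) for a in cv2.split(cv2.cvtColor(p,cv2.COLOR_BGR2HSV))]
E
python3 - <<'E'
from snap import *
m=snap("wrist","w1");H,S,V=hsv(m["p"])
for c in blobs((V<45)&(S<90),1500): print("black",rect(m,c,.004))
for c in blobs((V>110)&(S<50),300): print("white",rect(m,c,.004))
E
```

```text
clock: 1.35
tool_pos: [0.3846, -0.2683, 0.2267]
orientation: [-180.0, 0.0, -179.8]
force: [0.1, 0.9, -0.7]
opening: 0.0881
gripper_force: 0.0
w1 t 1.35 tcp [ 0.3846 -0.2683  0.2267] rpy [-1.800e+02  1.000e-02 -1.798e+02] open 0.0881
black {'c': (513.6, -67.6), 'wh': (454.3, 129.1), 'yaw': -89.3, 'circ': (532.6, -67.3, 461.1), 'px': [483.0, 267.0]}
black {'c': (582.7, -264.0), 'wh': (926.2, 268.6), 'yaw': -89.8, 'circ': (706.7, -263.5, 926.4), 'px': [274.0, 320.0]}
white {'c': (558.3, -194.0), 'wh': (146.4, 41.4), 'yaw': -89.9, 'circ': (578.2, -194.0, 146.4), 'px': [375.0, 307.0]}
white {'c': (565.7, -347.1), 'wh': (165.1, 55.2), 'yaw': -89.6, 'circ': (565.0, -347.1, 173.5), 'px': [257.0, 308.0]}
white {'c': (475.9, -411.1), 'wh': (80.7, 51.3), 'yaw': -38.4, 'circ': (475.8, -411.6, 93.1), 'px': [200.0, 230.0]}
white {'c': (383.5, -267.0), 'wh': (78.0, 76.5), 'yaw': -89.8, 'circ': (383.5, -266.6, 79.0), 'px': [318.0, 170.0]}
white {'c': (348.8, -262.1), 'wh': (751.9, 288.9), 'yaw': 89.8, 'circ': (372.3, -262.0, 752.3), 'px': [310.0, 138.0]}
```

View pics/w1.png

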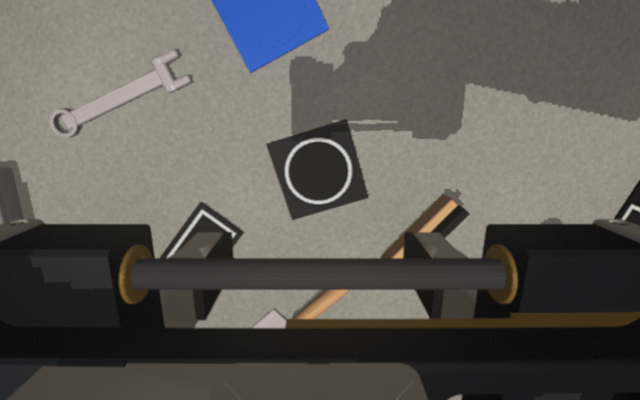

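The wrist view shows the jar mat's ring at (318,170). It measures (383.5,-267) mm and agrees with the top camera to 2 mm. Next, on to the jar.

```bash
python3 -m crank '[[[0.032,0.033,0],[0,0,0],1],[[0.032,0.033,0],[0,0,0],1],[[0.032,0.033,0],[0,0,0],1],[[0.032,0.033,0],[0,0,0],1],[[0.032,0.033,0],[0,0,0],1],[[0.032,0.033,0],[0,0,0],1],[[0.032,0.033,0],[0,0,0],1],[[0.033,0.034,0],[0,0,0],1],[[0,0,0],[0,0,0],1],[[0,0,0],[0,0,0],1]]'
python3 - <<'E'
from snap import *
m=snap("wrist","w2");H,S,V=hsv(m["p"])
k=np.zeros(V.shape,bool);k[:235]=1
for c in blobs((V<110)&(S>90)&((H<15)|(H>170))&k,300): print("brown@66",rect(m,c,.066));print("brown@50",rect(m,c,.050))
for c in blobs((V<45)&(S<90)&k,800): print("black",rect(m,c,.004))
for c in blobs((V>100)&(S<50)&k,200): print("white",rect(m,c,.004))
E
```

```text
clock: 2.4
tool_pos: [0.6417, -0.0048, 0.225]
orientation: [-180.0, -0.1, -180.0]
force: [0.1, -0.7, 0.1]
opening: 0.0876
gripper_force: 0.0
w2 t 2.4 tcp [ 0.6417 -0.0048  0.225 ] rpy [-1.7996e+02 -1.3000e-01 -1.7998e+02] open 0.0876
brown@66 {'c': (643.3, -1.1), 'wh': (55.5, 55.4), 'yaw': 44.8, 'circ': (642.6, -1.6, 58.6), 'px': [320.0, 185.0]}
brown@50 {'c': (646.9, -1.0), 'wh': (58.3, 58.2), 'yaw': 44.8, 'circ': (646.2, -1.5, 61.6), 'px': [320.0, 185.0]}
brown@66 {'c': (487.5, 11.5), 'wh': (30.9, 15.7), 'yaw': -90.0, 'circ': (480.7, 11.5, 30.9), 'px': [334.0, 7.0]}
brown@50 {'c': (483.3, 12.2), 'wh': (32.4, 16.4), 'yaw': -90.0, 'circ': (476.1, 12.2, 32.5), 'px': [334.0, 7.0]}
brown@66 {'c': (498.0, -125.6), 'wh': (56.0, 8.1), 'yaw': -41.5, 'circ': (498.0, -125.6, 56.5), 'px': [180.0, 21.0]}
brown@50 {'c': (494.3, -131.8), 'wh': (58.9, 8.5), 'yaw': -41.5, 'circ': (494.3, -131.8, 59.3), 'px': [180.0, 21.0]}
black {'c': (710.6, 284.5), 'wh': (165.5, 13.0), 'yaw': 89.9, 'circ': (713.9, 284.5, 165.6), 'px': [551.0, 230.0]}
black {'c': (710.8, -291.5), 'wh': (165.7, 13.0), 'yaw': -89.8, 'circ': (713.4, -291.5, 165.9), 'px': [85.0, 230.0]}
black {'c': (639.2, 151.0), 'wh': (77.1, 64.4), 'yaw': 11.3, 'circ': (639.8, 151.6, 97.8), 'px': [454.0, 171.0]}
black {'c': (481.2, 151.2), 'wh': (76.5, 40.0), 'yaw': -89.6, 'circ': (469.9, 151.1, 78.4), 'px': [465.0, 14.0]}
black {'c': (474.0, 139.8), 'wh': (102.4, 70.6), 'yaw': 67.7, 'circ': (473.9, 140.5, 123.0), 'px': [458.0, 32.0]}
white {'c': (641.4, 146.0), 'wh': (57.2, 55.3), 'yaw': -89.9, 'circ': (641.3, 145.9, 57.3), 'px': [446.0, 172.0]}
white {'c': (584.4, 48.2), 'wh': (75.9, 7.6), 'yaw': -90.0, 'circ': (583.9, 48.2, 76.0), 'px': [364.0, 122.0]}
white {'c': (484.6, 147.1), 'wh': (95.0, 46.9), 'yaw': -89.6, 'circ': (462.2, 147.0, 95.1), 'px': [461.0, 24.0]}
white {'c': (589.7, -0.8), 'wh': (782.1, 257.2), 'yaw': 89.6, 'circ': (669.2, -1.5, 785.4), 'px': [348.0, 125.0]}
```

View pics/w2.png

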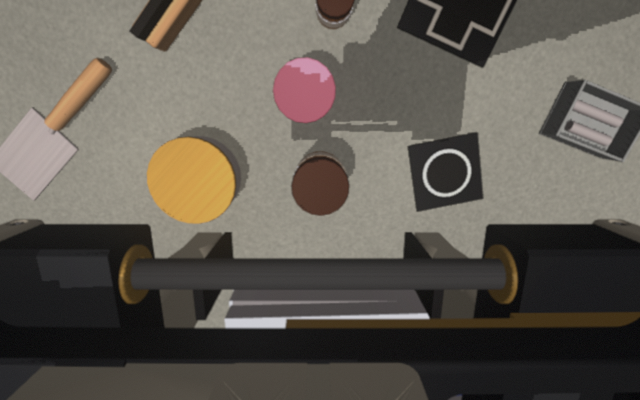

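The view shows the brown lid at (320,185), with the pink jar at (304,90), the tin at (191,180) and the small-jar mat's ring at (446,172). The wrist camera reads y about 2 mm more than the top camera, so I split the difference. Now grasp the large jar.

```bash
python3 -m crank '[[[0.001,0.0015,-0.02],[0,0,0],1],[[0,0,-0.04],[0,0,0],1],[[0,0,-0.04],[0,0,0],1],[[0,0,-0.04],[0,0,0],1],[[0,0,-0.03],[0,0,0],1],[[0,0,-0.02],[0,0,0],1],[[0,0,-0.011],[0,0,0],1],[[0,0,0],[0,0,0],1],[[0,0,0],[0,0,0],1]]'
python3 -m crank '[[[0,0,0],[0,0,0],-1],[[0,0,0],[0,0,0],-1],[[0,0,0],[0,0,0],-1],[[0,0,0],[0,0,0],-1],[[0,0,0],[0,0,0],-1],[[0,0,0],[0,0,0],-1]]'
```

```text
clock: 3.35
tool_pos: [0.6429, -0.0032, 0.0267]
orientation: [180.0, 0.1, -180.0]
force: [0.1, -0.5, -0.1]
opening: 0.0876
gripper_force: 0.0
clock: 3.95
tool_pos: [0.6425, -0.0025, 0.026]
orientation: [180.0, 0.0, -179.9]
force: [-1.9, -0.7, 4.4]
opening: 0.0576
gripper_force: 30.0
```

```bash
python3 -m crank '[[[0,0,0.02],[0,0,0],-1],[[0,0,0.04],[0,0,0],-1],[[0,0,0.04],[0,0,0],-1],[[-0.02,-0.02,0.02],[0,0,0],-1],[[-0.033,-0.034,0],[0,0,0],-1],[[-0.033,-0.034,0],[0,0,0],-1],[[-0.033,-0.034,0],[0,0,0],-1],[[-0.033,-0.034,0],[0,0,0],-1],[[-0.033,-0.034,0],[0,0,0],-1],[[-0.033,-0.034,0],[0,0,0],-1],[[-0.025,-0.026,0],[0,0,0],-1],[[-0.016,-0.0155,0],[0,0,0],-1]]'
python3 -m crank '[[[0,0,-0.02],[0,0,0],-1],[[0,0,-0.03],[0,0,0],-1],[[0,0,-0.03],[0,0,0],-1],[[0,0,-0.02],[0,0,0],-1],[[0,0,-0.008],[0,0,0],-1],[[0,0,0],[0,0,0],-1],[[0,0,0],[0,0,0],-1]]'
python3 - <<'E'
from snap import *
m=snap("wrist","w3");print(ctrl.get_obs()["gripper_force"],ctrl.get_obs()["force"].round(1))
E
```

```text
clock: 5.15
tool_pos: [0.3807, -0.2692, 0.1452]
orientation: [180.0, -0.1, 179.9]
force: [0.3, 0.3, -3.1]
opening: 0.0577
gripper_force: 30.0
clock: 5.85
tool_pos: [0.3838, -0.2682, 0.0382]
orientation: [-180.0, 0.0, -179.9]
force: [-0.1, -0.1, -1.0]
opening: 0.0577
gripper_force: 30.0
w3 t 5.85 tcp [ 0.3838 -0.2682  0.0382] rpy [-1.7998e+02  3.0000e-02 -1.7994e+02] open 0.0577
29.999683052301407 [-0.3 -0.4 -2. ]
```

View pics/w3.png

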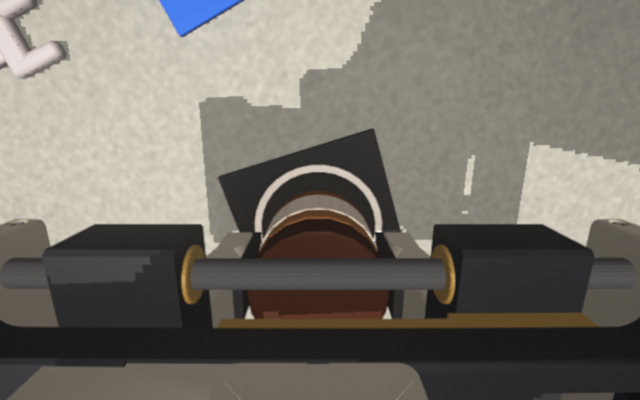

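The ring (255–382, centred near 318) and the lid (246–392, centred near 319) line up, so I set it down.

```bash
python3 -m crank '[[[0,0,-0.004],[0,0,0],-1],[[0,0,-0.003],[0,0,0],-1],[[0,0,-0.0013],[0,0,0],-1],[[0,0,0],[0,0,0],-1],[[0,0,0],[0,0,0],-1]]'
python3 -m crank '[[[0,0,0],[0,0,0],0.8],[[0,0,0],[0,0,0],0.8],[[0,0,0],[0,0,0],0.8],[[0,0,0],[0,0,0],0.8],[[0,0,0.02],[0,0,0],0.8],[[0,0,0.04],[0,0,0],0.8],[[0,0,0.05],[0,0,0],0.8],[[0,0,0.05],[0,0,0],0.8],[[0,0,0.03],[0,0,0],0.8],[[0,0,0],[0,0,0],0.8],[[0,0,0],[0,0,0],0.8]]'
python3 - <<'E'
from snap import *
m=snap("wrist","w4");H,S,V=hsv(m["p"])
k=np.zeros(V.shape,bool);k[:235]=1
for c in blobs((V<110)&(S>90)&((H<15)|(H>170))&k,1000): print("lid@70",rect(m,c,.070))
k[:,:230]=0;k[:,410:]=0;k[:100]=0
for c in blobs((V>130)&(S<50)&k,200): print("white",rect(m,c,.004))
E
```

```text
clock: 6.4
tool_pos: [0.3835, -0.2681, 0.0299]
orientation: [-180.0, 0.0, -179.9]
force: [-1.5, 3.0, 5.9]
opening: 0.0574
gripper_force: 30.0
clock: 7.5
tool_pos: [0.3835, -0.268, 0.2198]
orientation: [-180.0, 0.1, -180.0]
force: [0.9, -0.1, -0.6]
opening: 0.0786
gripper_force: 0.0
w4 t 7.5 tcp [ 0.3835 -0.268   0.2198] rpy [-1.8000e+02  1.1000e-01 -1.7997e+02] open 0.0786
lid@70 {'c': (383.6, -266.2), 'wh': (57.5, 55.4), 'yaw': 0.0, 'circ': (383.8, -267.1, 59.3), 'px': [318.0, 186.0]}
white {'c': (372.0, -267.1), 'wh': (76.9, 52.1), 'yaw': -89.0, 'circ': (383.2, -266.6, 78.4), 'px': [317.0, 158.0]}
white {'c': (380.6, -264.2), 'wh': (213.8, 154.6), 'yaw': 89.9, 'circ': (381.2, -262.7, 251.8), 'px': [314.0, 178.0]}
```

The jar stands at (383.8,-267) against the ring at (383.3,-267), so it is well centred. Next is the small jar.

```bash
python3 -m crank '[[[0.012,0.04,0],[0,0,0],0.8],[[0.012,0.04,0],[0,0,0],0.8],[[0.012,0.04,0],[0,0,0],0.6],[[0.012,0.04,0],[0,0,0],0.6],[[0.012,0.04,0],[0,0,0],0.6],[[0.012,0.04,0],[0,0,0],0.6],[[0.0145,0.0385,0],[0,0,0],0.6],[[0,0,0],[0,0,0],0.6],[[0,0,0],[0,0,0],0.6]]'
python3 - <<'E'
from snap import *
m=snap("wrist","w5");H,S,V=hsv(m["p"])
k=np.zeros(V.shape,bool);k[:235]=1
for c in blobs((V<110)&(S>90)&((H<15)|(H>170))&k,300): print("lid@50",rect(m,c,.050))
E
```

```text
clock: 8.45
tool_pos: [0.4692, 0.011, 0.2176]
orientation: [-179.9, -0.2, -179.8]
force: [0.1, -1.0, 0.3]
opening: 0.0699
gripper_force: 0.0
w5 t 8.45 tcp [0.4692 0.011  0.2176] rpy [-179.93   -0.19 -179.84] open 0.0699
lid@50 {'c': (469.5, 12.1), 'wh': (32.8, 31.2), 'yaw': 0.2, 'circ': (469.4, 12.8, 34.6), 'px': [318.0, 183.0]}
lid@50 {'c': (386.5, -248.1), 'wh': (56.7, 31.0), 'yaw': -2.3, 'circ': (386.0, -260.8, 56.9), 'px': [45.0, 95.0]}
lid@50 {'c': (388.0, -268.4), 'wh': (59.4, 44.8), 'yaw': -13.3, 'circ': (386.2, -277.0, 62.6), 'px': [20.0, 96.0]}
```

View pics/w5.png

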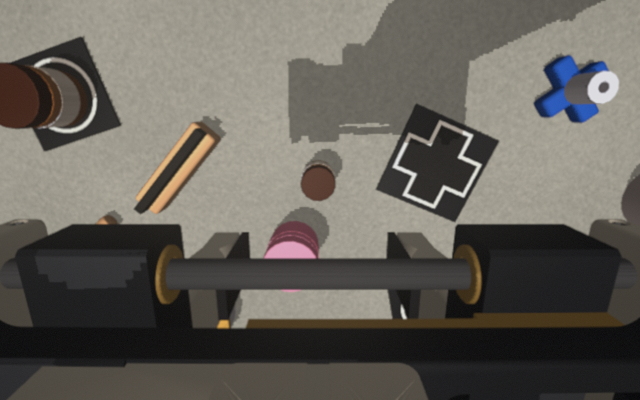

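The small jar's lid is at (318,183), which gives an arm-frame position of (469.4, 11.5) mm. Grasp it, then carry it to its mat.

```bash
python3 -m crank '[[[0,0.001,-0.025],[0,0,0],0.6],[[0,0,-0.04],[0,0,0],0.6],[[0,0,-0.04],[0,0,0],0.6],[[0,0,-0.04],[0,0,0],0.6],[[0,0,-0.03],[0,0,0],0.6],[[0,0,-0.02],[0,0,0],0.6],[[0,0,-0.01],[0,0,0],0.6],[[0,0,0],[0,0,0],0.6],[[0,0,0],[0,0,0],0.6]]'
python3 -m crank '[[[0,0,0],[0,0,0],-1],[[0,0,0],[0,0,0],-1],[[0,0,0],[0,0,0],-1],[[0,0,0],[0,0,0],-1],[[0,0,0],[0,0,0],-1],[[0,0,0],[0,0,0],-1]]'
```

```text
clock: 9.4
tool_pos: [0.4701, 0.011, 0.0148]
orientation: [180.0, 0.0, -180.0]
force: [0.6, 0.7, -0.4]
opening: 0.0699
gripper_force: 0.0
clock: 10.0
tool_pos: [0.4699, 0.0115, 0.0145]
orientation: [180.0, 0.0, -179.9]
force: [-1.4, 0.0, 3.9]
opening: 0.0357
gripper_force: 30.0
```

```bash
python3 -m crank '[[[0,0,0.02],[0,0,0],-1],[[0,0,0.04],[0,0,0],-1],[[0,0,0.04],[0,0,0],-1],[[0.01,0.008,0.02],[0,0,0],-1],[[0.03,0.023,0],[0,0,0],-1],[[0.035,0.027,0],[0,0,0],-1],[[0.035,0.027,0],[0,0,0],-1],[[0.035,0.027,0],[0,0,0],-1],[[0.02,0.015,0],[0,0,0],-1],[[0.0065,0.006,0],[0,0,0],-1],[[0,0,0],[0,0,0],-1]]'
python3 -m crank '[[[0,0,-0.02],[0,0,0],-1],[[0,0,-0.03],[0,0,0],-1],[[0,0,-0.03],[0,0,0],-1],[[0,0,-0.02],[0,0,0],-1],[[0,0,-0.01],[0,0,0],-1],[[0,0,0],[0,0,0],-1],[[0,0,0],[0,0,0],-1],[[0,0,0],[0,0,0],-1]]'
```

```text
clock: 11.1
tool_pos: [0.6413, 0.1448, 0.1331]
orientation: [-180.0, -0.1, -179.9]
force: [-0.0, 0.4, -0.3]
opening: 0.0356
gripper_force: 30.0
clock: 11.9
tool_pos: [0.6421, 0.1447, 0.0259]
orientation: [179.9, 0.1, -179.9]
force: [0.2, 0.5, -0.9]
opening: 0.0353
gripper_force: 30.0
```

```bash
python3 -m crank '[[[0,0,-0.003],[0,0,0],-1],[[0,0,-0.002],[0,0,0],-1],[[0,0,-0.001],[0,0,0],-1],[[0,0,-0.0005],[0,0,0],-1],[[0,0,0],[0,0,0],-1],[[0,0,0],[0,0,0],-1]]'
python3 -m crank '[[[0,0,0],[0,0,0],0.6],[[0,0,0],[0,0,0],0.6],[[0,0,0],[0,0,0],0.6],[[0,0,0],[0,0,0],0.6],[[0,0,0.02],[0,0,0],0.6],[[0,0,0.04],[0,0,0],0.6],[[0,0,0.05],[0,0,0],0.6],[[0,0,0.05],[0,0,0],0.6],[[0,0,0.04],[0,0,0],0.6],[[0,0,0],[0,0,0],0.6],[[0,0,0],[0,0,0],0.6]]'
python3 - <<'E'
from snap import *
m=snap("wrist","w6");H,S,V=hsv(m["p"])
k=np.zeros(V.shape,bool);k[:235]=1
for c in blobs((V<110)&(S>90)&((H<15)|(H>170))&k,300): print("lid@54",rect(m,c,.054))
k[:,:230]=0;k[:,410:]=0;k[:100]=0
for c in blobs((V>110)&(S<50)&k,200): print("white",rect(m,c,.004))
E
```

```text
clock: 12.5
tool_pos: [0.6413, 0.1444, 0.0186]
orientation: [-180.0, 0.0, -179.9]
force: [-2.6, 0.3, 5.9]
opening: 0.0356
gripper_force: 30.0
clock: 13.6
tool_pos: [0.6416, 0.1446, 0.219]
orientation: [179.9, 0.1, -180.0]
force: [-0.2, 0.3, -0.4]
opening: 0.0705
gripper_force: 0.0
w6 t 13.6 tcp [0.6416 0.1446 0.219 ] rpy [ 1.7991e+02  1.2000e-01 -1.7997e+02] open 0.0705
lid@54 {'c': (640.5, 146.6), 'wh': (35.7, 33.1), 'yaw': -26.7, 'circ': (640.3, 146.5, 36.8), 'px': [318.0, 180.0]}
lid@54 {'c': (554.9, 12.4), 'wh': (51.6, 34.6), 'yaw': -2.9, 'circ': (554.4, 3.2, 54.1), 'px': [174.0, 93.0]}
lid@54 {'c': (495.4, -113.6), 'wh': (61.2, 15.4), 'yaw': -41.5, 'circ': (495.5, -113.5, 63.0), 'px': [26.0, 23.0]}
white {'c': (637.2, 146.2), 'wh': (56.1, 48.3), 'yaw': 90.0, 'circ': (641.4, 146.0, 57.2), 'px': [317.0, 167.0]}
white {'c': (638.6, 148.8), 'wh': (214.4, 154.2), 'yaw': 89.9, 'circ': (644.2, 148.7, 254.9), 'px': [314.0, 178.0]}
```

The small jar is at (640.3,146.5) against its ring at (641.4,146.0): good. Next is the squeegee, with the tool turned to yaw 138.6.

```bash
python3 -m crank '[[[-0.018,-0.029,0],[0,0,-4],0.5],[[-0.018,-0.029,0],[0,0,-4],0.5],[[-0.018,-0.029,0],[0,0,-4],0.5],[[-0.018,-0.029,0],[0,0,-4],0.5],[[-0.018,-0.029,0],[0,0,-4],0.5],[[-0.018,-0.029,0],[0,0,-4],0.5],[[-0.018,-0.029,0],[0,0,-4],0.5],[[-0.018,-0.029,0],[0,0,-4],0.5],[[-0.018,-0.029,0],[0,0,-4],0.5],[[-0.018,-0.0265,0],[0,0,-5.4],0.5],[[0,0,0],[0,0,0],0.5],[[0,0,0],[0,0,0],0.5]]'
python3 - <<'E'
from snap import *
m=snap("wrist","w7");H,S,V=hsv(m["p"])
k=np.zeros(V.shape,bool);k[:235]=1
for c in blobs((H>5)&(H<25)&(S>100)&(V>90)&k,200): print("wood@28",rect(m,c,.028))
for c in blobs((V<60)&(S<110)&k,300): print("blade@44",rect(m,c,.044))
E
```

```text
clock: 14.85
tool_pos: [0.4605, -0.1436, 0.2167]
orientation: [-179.9, -0.1, 138.6]
force: [0.5, 0.1, 0.2]
opening: 0.0655
gripper_force: 0.0
w7 t 14.85 tcp [ 0.4605 -0.1436  0.2167] rpy [-1.7993e+02 -8.0000e-02  1.3860e+02] open 0.0655
wood@28 {'c': (465.5, -134.1), 'wh': (108.1, 10.2), 'yaw': -40.7, 'circ': (464.7, -135.1, 108.3), 'px': [327.0, 174.0]}
wood@28 {'c': (453.0, -148.3), 'wh': (108.0, 9.6), 'yaw': -41.6, 'circ': (453.5, -147.8, 108.2), 'px': [310.0, 175.0]}
blade@44 {'c': (635.6, -22.3), 'wh': (137.6, 10.2), 'yaw': 48.5, 'circ': (636.5, -23.1, 137.8), 'px': [510.0, 230.0]}
blade@44 {'c': (361.8, -332.0), 'wh': (139.1, 11.3), 'yaw': 48.7, 'circ': (363.0, -333.2, 139.4), 'px': [126.0, 230.0]}
blade@44 {'c': (384.0, -235.1), 'wh': (60.0, 33.4), 'yaw': 7.4, 'circ': (385.6, -247.7, 60.1), 'px': [204.0, 184.0]}
blade@44 {'c': (385.7, -246.1), 'wh': (83.5, 82.3), 'yaw': 17.3, 'circ': (383.5, -239.4, 105.2), 'px': [198.0, 189.0]}
blade@44 {'c': (459.2, -141.5), 'wh': (107.7, 5.9), 'yaw': -41.3, 'circ': (459.2, -141.5, 107.9), 'px': [318.0, 178.0]}
blade@44 {'c': (614.7, 118.5), 'wh': (71.5, 70.5), 'yaw': 11.7, 'circ': (614.5, 118.0, 96.8), 'px': [610.0, 125.0]}
blade@44 {'c': (469.2, 99.9), 'wh': (58.1, 25.6), 'yaw': 49.1, 'circ': (466.0, 102.7, 60.6), 'px': [527.0, 10.0]}
blade@44 {'c': (472.7, 111.0), 'wh': (92.1, 47.5), 'yaw': 67.5, 'circ': (472.6, 110.9, 102.2), 'px': [532.0, 24.0]}
```

View pics/w7.png

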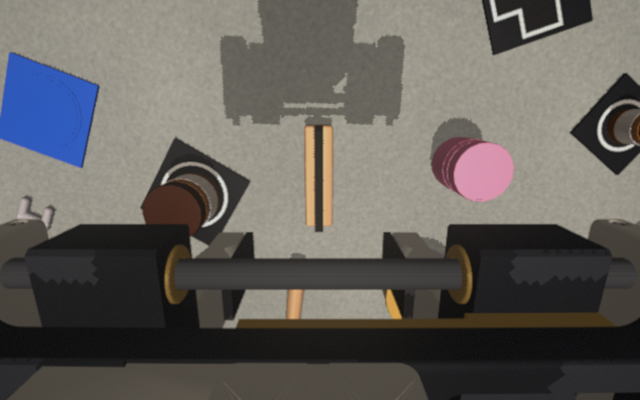

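The squeegee is upright in the view at (318,176), so the tool is aligned with it. The wood measures 108 mm long at yaw about -41.3, centred near (459,-142). Going down to it now.

```bash
python3 -m crank '[[[-0.0015,0.0007,-0.03],[0,0,0],0.5],[[0,0,-0.04],[0,0,0],0.5],[[0,0,-0.04],[0,0,0],0.5],[[0,0,-0.04],[0,0,0],0.5],[[0,0,-0.03],[0,0,0],0.5],[[0,0,-0.02],[0,0,0],0.5],[[0,0,-0.008],[0,0,0],0.5],[[0,0,-0.004],[0,0,0],0.5],[[0,0,0],[0,0,0],0.5],[[0,0,0],[0,0,0],0.5]]'
python3 -m crank '[[[0,0,0],[0,0,0],-1],[[0,0,0],[0,0,0],-1],[[0,0,0],[0,0,0],-1],[[0,0,0],[0,0,0],-1],[[0,0,0],[0,0,0],-1],[[0,0,0],[0,0,0],-1]]'
```

```text
clock: 15.9
tool_pos: [0.4607, -0.1422, 0.0066]
orientation: [179.9, 0.1, 138.7]
force: [-0.0, -0.1, -1.0]
opening: 0.0658
gripper_force: 0.0
clock: 16.5
tool_pos: [0.4598, -0.1424, 0.0059]
orientation: [180.0, 0.0, 138.6]
force: [-1.1, -0.1, 1.9]
opening: 0.0298
gripper_force: 30.0
```

```bash
python3 -m crank '[[[0,0,0.02],[0,0,0],-1],[[0,0,0.04],[0,0,0],-1],[[0,0,0.04],[0,0,0],-1],[[0.003,-0.02,0.02],[0,0,0],-1],[[0.005,-0.035,0],[0,0,0.6],-1],[[0.005,-0.038,0],[0,0,0.6],-1],[[0.005,-0.038,0],[0,0,0.6],-1],[[0.005,-0.038,0],[0,0,0.6],-1],[[0.005,-0.038,0],[0,0,0.7],-1],[[0.0045,-0.038,0],[0,0,0],-1],[[0.004,-0.027,0],[0,0,0],-1],[[0,-0.0137,0],[0,0,0],-1]]'
python3 -m crank '[[[0,0,-0.02],[0,0,0],-1],[[0,0,-0.03],[0,0,0],-1],[[0,0,-0.02],[0,0,0],-1],[[0,0,-0.01],[0,0,0],-1],[[0,0,0],[0,0,0],-1],[[0,0,0],[0,0,0],-1]]'
python3 - <<'E'
from snap import *
m=snap("wrist","w8");H,S,V=hsv(m["p"])
k=np.zeros(V.shape,bool);k[:235]=1
mk=np.zeros(V.shape,bool);mk[:250,200:440]=1
for c in blobs((V>110)&(S<60)&mk,150): print("white@4",rect(m,c,.004))
for c in blobs((H>5)&(H<25)&(S>100)&(V>90)&k,200): print("wood@72",rect(m,c,.072))
E
```

```text
clock: 17.7
tool_pos: [0.4959, -0.4301, 0.1247]
orientation: [-180.0, -0.1, 141.6]
force: [-0.1, 0.5, -1.2]
opening: 0.0299
gripper_force: 30.0
clock: 18.3
tool_pos: [0.4968, -0.4282, 0.0465]
orientation: [-180.0, 0.0, 141.8]
force: [-0.2, -0.0, 0.6]
opening: 0.0299
gripper_force: 30.0
w8 t 18.3 tcp [ 0.4968 -0.4282  0.0465] rpy [-1.7999e+02  4.0000e-02  1.4177e+02] open 0.0299
white@4 {'c': (473.5, -409.0), 'wh': (72.7, 50.8), 'yaw': -38.4, 'circ': (473.5, -409.0, 88.1), 'px': [318.0, 164.0]}
white@4 {'c': (450.5, -389.4), 'wh': (152.7, 137.1), 'yaw': 51.7, 'circ': (451.7, -390.4, 191.1), 'px': [318.0, 118.0]}
wood@72 {'c': (466.7, -403.4), 'wh': (37.6, 28.1), 'yaw': -38.2, 'circ': (467.6, -404.2, 45.0), 'px': [318.0, 188.0]}
wood@72 {'c': (518.9, -301.3), 'wh': (66.1, 15.1), 'yaw': -47.6, 'circ': (520.4, -299.9, 66.2), 'px': [602.0, 132.0]}
```

View pics/w8.png

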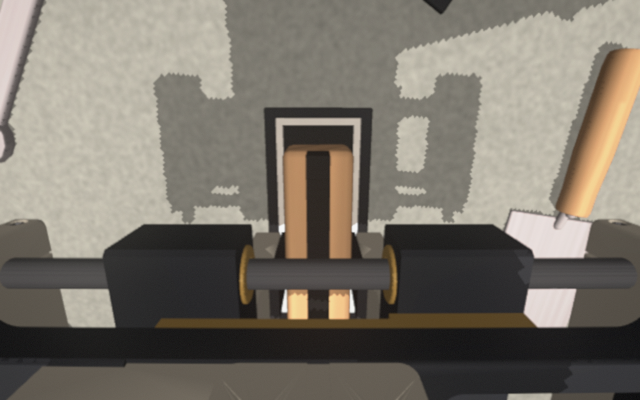

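The outline (276–361) and the wood (285–352) are centred on each other at about 318.5 and parallel. Lengthwise they match to 1 mm. Set it down.

```bash
python3 -m crank '[[[0.0007,-0.0006,-0.012],[0,0,0],-1],[[0,0,-0.012],[0,0,0],-1],[[0,0,-0.006],[0,0,0],-1],[[0,0,-0.003],[0,0,0],-1],[[0,0,-0.002],[0,0,0],-1],[[0,0,-0.001],[0,0,0],-1],[[0,0,0],[0,0,0],-1],[[0,0,0],[0,0,0],-1]]'
```

```text
clock: 19.15
tool_pos: [0.4972, -0.4288, 0.01]
orientation: [180.0, 0.0, 141.7]
force: [-0.3, 0.2, -0.9]
opening: 0.0297
gripper_force: 30.0
```

```bash
python3 -m crank '[[[0,0,-0.0007],[0,0,0],-1],[[0,0,0],[0,0,0],-1],[[0,0,0],[0,0,0],-1]]'
python3 -m crank '[[[0,0,0],[0,0,0],0.2],[[0,0,0],[0,0,0],0.2],[[0,0,0],[0,0,0],0.2],[[0,0,0],[0,0,0],0.2],[[0,0,0.02],[0,0,0],0.2],[[0,0,0.04],[0,0,0],0.2],[[0,0,0.05],[0,0,0],0.2],[[0,0,0.05],[0,0,0],0.2],[[0,0,0.05],[0,0,0],0.2],[[0,0,0],[0,0,0],0.2],[[0,0,0],[0,0,0],0.2]]'
python3 - <<'E'
from snap import *
m=snap("wrist","w9");H,S,V=hsv(m["p"])
k=np.zeros(V.shape,bool);k[80:235,230:410]=1
for c in blobs((H>5)&(H<25)&(S>100)&(V>90)&k,200): print("wood@32",rect(m,c,.032))
for c in blobs((V>110)&(S<60)&k,150): print("white@4",rect(m,c,.004))
E
```

```text
clock: 19.45
tool_pos: [0.4973, -0.4289, 0.0099]
orientation: [180.0, 0.1, 141.8]
force: [-1.4, 1.5, 5.1]
opening: 0.0295
gripper_force: 30.0
clock: 20.55
tool_pos: [0.4976, -0.4289, 0.221]
orientation: [179.9, 0.2, 141.7]
force: [0.1, -0.2, -1.0]
opening: 0.0523
gripper_force: 0.0
w9 t 20.55 tcp [ 0.4976 -0.4289  0.221 ] rpy [179.94   0.2  141.73] open 0.0523
wood@32 {'c': (503.5, -420.1), 'wh': (109.4, 10.4), 'yaw': -38.1, 'circ': (502.7, -421.1, 109.5), 'px': [327.0, 175.0]}
wood@32 {'c': (491.1, -435.8), 'wh': (109.4, 10.4), 'yaw': -38.5, 'circ': (491.6, -435.2, 109.6), 'px': [308.0, 175.0]}
white@4 {'c': (496.3, -427.1), 'wh': (129.8, 51.4), 'yaw': -38.3, 'circ': (496.2, -427.1, 138.8), 'px': [318.0, 163.0]}
white@4 {'c': (436.2, -379.7), 'wh': (53.2, 6.3), 'yaw': 51.7, 'circ': (436.6, -380.0, 53.3), 'px': [317.0, 102.0]}
white@4 {'c': (488.8, -418.1), 'wh': (216.0, 175.7), 'yaw': 51.7, 'circ': (494.5, -422.6, 269.5), 'px': [323.0, 173.0]}
```

The squeegee is at (497.2,-428.0) against its outline at (496.3,-427.1), both at yaw -38.3: good. Last is the knob, near (375,275).

```bash
python3 -m crank '[[[-0.006,0.03,0],[0,0,2.4],0.2],[[-0.0075,0.044,0],[0,0,2.4],0.2],[[-0.0075,0.044,0],[0,0,2.4],0.2],[[-0.0075,0.044,0],[0,0,2.4],0.2],[[-0.0075,0.044,0],[0,0,2.4],0.2],[[-0.0075,0.044,0],[0,0,2.4],0.2],[[-0.0075,0.044,0],[0,0,2.4],0.2],[[-0.0075,0.044,0],[0,0,2.4],0.2],[[-0.0075,0.044,0],[0,0,2.4],0.2],[[-0.0075,0.044,0],[0,0,2.4],0.2],[[-0.0075,0.044,0],[0,0,2.4],0.2],[[-0.0075,0.044,0],[0,0,2.4],0.2]]'
python3 -m crank '[[[-0.0075,0.044,0],[0,0,2.4],0.2],[[-0.0075,0.044,0],[0,0,2.4],0.2],[[-0.0075,0.044,0],[0,0,2.4],0.2],[[-0.0075,0.044,0],[0,0,2.3],0.2],[[-0.005,0.014,0],[0,0,0],0.2],[[0,0,0],[0,0,0],0.2],[[0,0,0],[0,0,0],0.2]]'
python3 - <<'E'
from snap import *
m=snap("wrist","w10");H,S,V=hsv(m["p"])
k=np.zeros(V.shape,bool);k[:260]=1
for c in blobs((H>100)&(H<125)&(S>150)&k,40): print("blue@20",rect(m,c,.020))
for c in blobs((V>140)&(S<50)&k,60): 
    if cv2.contourArea(c)<4000: print("light@52",rect(m,c,.052))
E
```

```text
clock: 21.8
tool_pos: [0.4071, 0.0865, 0.2179]
orientation: [-179.9, -0.1, 170.6]
force: [1.4, 0.2, -0.5]
opening: 0.0528
gripper_force: 0.0
clock: 22.5
tool_pos: [0.373, 0.2745, 0.2179]
orientation: [-179.9, -0.1, -179.9]
force: [-0.4, 0.2, 0.0]
opening: 0.0526
gripper_force: 0.0
w10 t 22.5 tcp [0.373  0.2745 0.2179] rpy [-1.7987e+02 -9.0000e-02 -1.7994e+02] open 0.0526
blue@20 {'c': (396.6, 296.7), 'wh': (20.9, 13.6), 'yaw': -43.3, 'circ': (395.2, 295.2, 23.0), 'px': [337.0, 198.0]}
blue@20 {'c': (389.1, 260.0), 'wh': (20.3, 19.9), 'yaw': -54.6, 'circ': (388.5, 260.4, 26.5), 'px': [302.0, 191.0]}
blue@20 {'c': (360.4, 298.7), 'wh': (21.6, 19.7), 'yaw': -52.3, 'circ': (360.8, 298.6, 26.1), 'px': [339.0, 165.0]}
blue@20 {'c': (356.0, 266.0), 'wh': (22.8, 19.9), 'yaw': 36.2, 'circ': (356.9, 266.1, 28.3), 'px': [309.0, 161.0]}
light@52 {'c': (409.2, 163.2), 'wh': (62.0, 27.6), 'yaw': 76.4, 'circ': (412.1, 162.4, 65.1), 'px': [211.0, 217.0]}
light@52 {'c': (315.5, 319.8), 'wh': (32.6, 3.2), 'yaw': 88.0, 'circ': (315.9, 319.8, 32.7), 'px': [365.0, 124.0]}
light@52 {'c': (295.1, 384.4), 'wh': (21.8, 6.8), 'yaw': -0.3, 'circ': (295.1, 384.8, 22.4), 'px': [434.0, 103.0]}
```

View pics/w10.png

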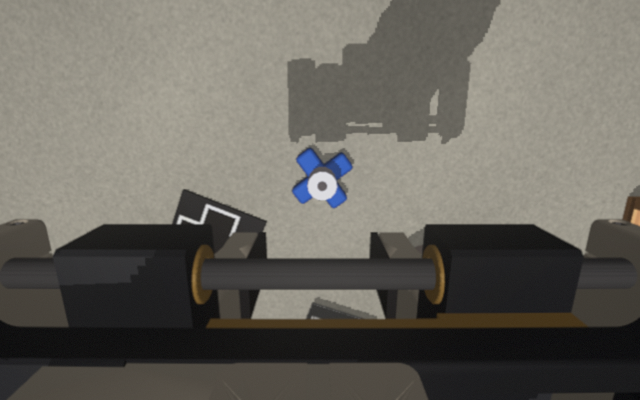

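Run:
```python
from h import *
from snap import hsv
m=load("w10.npz");H,S,V=hsv(m["p"])
b=np.zeros(V.shape,bool);b[165:210,300:345]=1
for c in blobs((V>130)&(S<60)&b,100): print("boss@52",rect(m,c,.052))
k=np.zeros(V.shape,bool);k[135:220,280:370]=1
pts=np.argwhere((H>100)&(H<125)&(S>150)&k)[:,::-1]
print("knob hull",rect(m,cv2.convexHull(pts.astype(np.int32)),.020))
m=load("w5.npz");H,S,V=hsv(m["p"])
k=np.zeros(V.shape,bool);k[95:225,370:505]=1
for c in blobs((V>130)&(S<60)&k,300): print("w5 white",rect(m,c,.004))
mk=cv2.morphologyEx(((V<52)&(S<90)&k).astype(np.uint8),cv2.MORPH_CLOSE,np.ones((5,5)))
for c in blobs(((V<60)&(S<90)&k),600): print("w5 black",rect(m,c,.004))
```

```text
boss@52 {'c': (380.4, 279.9), 'wh': (44.8, 39.2), 'yaw': -89.9, 'circ': (386.8, 280.0, 52.1), 'px': [323.0, 196.0]}
knob hull {'c': (374.7, 279.9), 'wh': (59.5, 59.0), 'yaw': -8.2, 'circ': (374.7, 279.7, 70.1), 'px': [316.0, 178.0]}
w5 white {'c': (458.5, 146.7), 'wh': (92.9, 92.6), 'yaw': 67.9, 'circ': (458.6, 147.2, 100.1), 'px': [437.0, 164.0]}
w5 white {'c': (456.7, 150.8), 'wh': (159.0, 147.3), 'yaw': -87.6, 'circ': (464.4, 153.1, 203.3), 'px': [443.0, 174.0]}
w5 black {'c': (457.4, 145.8), 'wh': (102.4, 101.8), 'yaw': 67.6, 'circ': (457.5, 145.7, 142.7), 'px': [436.0, 162.0]}
```

The view shows the knob: boss top at (322,186), arm tips between (302,191) and (339,165). Its yaw is 36.7 and its centre (374.7, 278.7) mm in the arm frame. The mat is turned -22.2, so the knob needs a turn of +31.1° (taken modulo 90).

```bash
python3 -m crank '[[[0.001,0.0035,-0.03],[0,0,0],0.2],[[0,0,-0.04],[0,0,0],0.2],[[0,0,-0.04],[0,0,0],0.2],[[0,0,-0.04],[0,0,0],0.2],[[0,0,-0.025],[0,0,0],0.2],[[0,0,-0.012],[0,0,0],0.2],[[0,0,-0.007],[0,0,0],0.2],[[0,0,0],[0,0,0],0.2],[[0,0,0],[0,0,0],0.2]]'
python3 -m crank '[[[0,0,0],[0,0,0],-1],[[0,0,0],[0,0,0],-1],[[0,0,0],[0,0,0],-1],[[0,0,0],[0,0,0],-1],[[0,0,0],[0,0,0],-1]]'
```

```text
clock: 23.45
tool_pos: [0.375, 0.2787, 0.0257]
orientation: [180.0, 0.0, -180.0]
force: [-0.4, 0.3, 0.0]
opening: 0.0524
gripper_force: 0.0
clock: 23.95
tool_pos: [0.3746, 0.279, 0.0255]
orientation: [180.0, 0.0, -179.9]
force: [-1.1, -1.3, 6.0]
opening: 0.0293
gripper_force: 30.0
```

```bash
python3 -m crank '[[[0,0,0.02],[0,0,0],-1],[[0,0,0.04],[0,0,0],-1],[[0,0,0.04],[0,0,3],-1],[[0.012,-0.019,0],[0,0,4],-1],[[0.018,-0.028,0],[0,0,6],-1],[[0.018,-0.028,0],[0,0,6],-1],[[0.018,-0.028,0],[0,0,6],-1],[[0.012,-0.02,0],[0,0,4],-1],[[0.006,-0.0105,0],[0,0,2.1],-1],[[0,0,0],[0,0,0],-1],[[0,0,0],[0,0,0],-1]]'
python3 -m crank '[[[0,0,-0.02],[0,0,0],-1],[[0,0,-0.02],[0,0,0],-1],[[0,0,-0.02],[0,0,0],-1],[[0,0,0],[0,0,0],-1],[[0,0,0],[0,0,0],-1]]'
python3 - <<'E'
from snap import *
m=snap("wrist","w11");H,S,V=hsv(m["p"])
k=np.zeros(V.shape,bool);k[:235]=1
pts=np.argwhere((H>100)&(H<125)&(S>150)&k)[:,::-1]
print("knob hull@60",rect(m,cv2.convexHull(pts.astype(np.int32)),.060))
k[:,:200]=0;k[:,440:]=0
for c in blobs((V>110)&(S<60)&k,150): print("white@4",rect(m,c,.004))
E
```

```text
clock: 25.05
tool_pos: [0.4583, 0.1451, 0.1248]
orientation: [180.0, -0.0, -149.0]
force: [-0.8, -0.2, -1.2]
opening: 0.0298
gripper_force: 30.0
clock: 25.55
tool_pos: [0.4583, 0.1458, 0.0653]
orientation: [-180.0, -0.0, -148.8]
force: [0.5, 0.6, -1.5]
opening: 0.029
gripper_force: 30.0
w11 t 25.55 tcp [0.4583 0.1458 0.0653] rpy [-1.7998e+02 -4.0000e-02 -1.4882e+02] open 0.029
knob hull@60 {'c': (438.6, 139.2), 'wh': (59.5, 27.8), 'yaw': -58.8, 'circ': (441.8, 141.2, 60.3), 'px': [321.0, 210.0]}
white@4 {'c': (432.7, 135.5), 'wh': (94.0, 40.7), 'yaw': -64.3, 'circ': (442.0, 139.9, 94.2), 'px': [321.0, 172.0]}
white@4 {'c': (403.0, 115.9), 'wh': (166.9, 139.6), 'yaw': -58.8, 'circ': (408.9, 119.1, 208.8), 'px': [317.0, 104.0]}
```

View pics/w11.png

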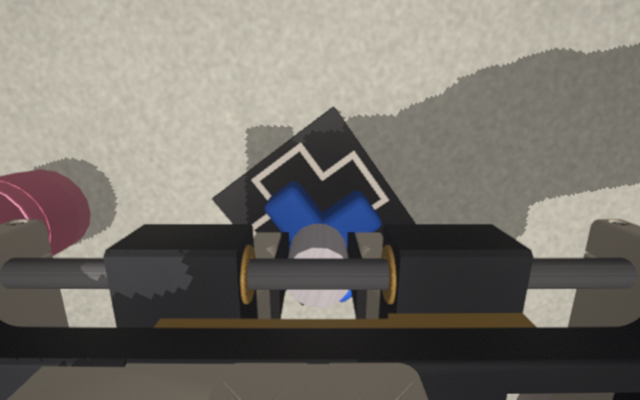

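Run:
```python
from h import *
from snap import hsv
m=load("w11.npz");H,S,V=hsv(m["p"])
def an(t,mk,z,L):
    p=np.argwhere(mk)[:,::-1];ok=[]
    l=p[p[:,0]<321];r=p[p[:,0]>323]
    q=np.array([l[l[:,0].argmin()],l[l[:,1].argmin()],r[r[:,1].argmin()],r[r[:,0].argmax()]])
    P=ray(m,q,z)[:,:2]*1e3;A=(P[0]+P[1])/2;B=(P[2]+P[3])/2
    e1=P[1]-P[0];e2=P[3]-P[2];a=lambda v:(np.degrees(np.arctan2(v[1],v[0]))+45)%90-45
    # centre from both tips: corner of the square on diagonal AB
    M=(A+B)/2;d=B-A;n=np.array([-d[1],d[0]])/2
    C=[M+n,M-n];C=max(C,key=lambda c:c[0])
    print(t,q.tolist(),"widths",np.linalg.norm(e1).round(1),np.linalg.norm(e2).round(1),"yaws",a(e1).round(1),a(e2).round(1),"AB yaw",((a(d)+45+45)%90-45).round(1),"centre",C.round(1),"arm",(np.linalg.norm(d)/2**.5).round(1))
k=np.zeros(V.shape,bool);k[170:232,240:400]=1
b=(H>100)&(H<125)&(S>120)&k
an("knob",b,.060,36)
k[:]=0;k[130:215,225:400]=1
w=cv2.connectedComponents(((V>110)&(S<60)&k).astype(np.uint8))[1]
an("outline",w==w[np.argwhere((V>110)&(S<60)&(np.indices(V.shape)[0]<182)&(np.abs(np.indices(V.shape)[1]-322)<3)&k)[-1][0],np.argwhere((V>110)&(S<60)&(np.indices(V.shape)[0]<182)&(np.abs(np.indices(V.shape)[1]-322)<3)&k)[-1][1]],.004,46)
```

```text
knob [[264, 206], [294, 181], [353, 191], [381, 222]] widths 20.4 22.3 yaws -18.9 -16.7 AB yaw -22.5 centre [455.7 145.7] arm 32.2
outline [[251, 179], [300, 142], [352, 151], [388, 199]] widths 41.5 41.5 yaws -22.4 -20.9 AB yaw -22.7 centre [458.2 146.2] arm 45.5
```

Knob and outline agree in yaw (-22.5 and -22.7) and in centre to about 1 mm, so I set it down.

```bash
python3 -m crank '[[[0,0,-0.012],[0,0,0],-1],[[0,0,-0.012],[0,0,0],-1],[[0,0,-0.006],[0,0,0],-1],[[0,0,-0.003],[0,0,0],-1],[[0,0,-0.002],[0,0,0],-1],[[0,0,-0.001],[0,0,0],-1],[[0,0,-0.0003],[0,0,0],-1],[[0,0,0],[0,0,0],-1],[[0,0,0],[0,0,0],-1]]'
```

```text
clock: 26.5
tool_pos: [0.4588, 0.1455, 0.0295]
orientation: [180.0, 0.1, -148.8]
force: [-3.3, 0.0, 6.2]
opening: 0.0293
gripper_force: 30.0
```

Contact (6 N). Release, rise and check.

```bash
python3 -m crank '[[[0,0,0],[0,0,0],0.2],[[0,0,0],[0,0,0],0.2],[[0,0,0],[0,0,0],0.2],[[0,0,0],[0,0,0],0.2],[[0,0,0.02],[0,0,0],0.2],[[0,0,0.04],[0,0,0],0.2],[[0,0,0.05],[0,0,0],0.2],[[0,0,0.05],[0,0,0],0.2],[[0,0,0.03],[0,0,0],0.2],[[0,0,0],[0,0,0],0.2],[[0,0,0],[0,0,0],0.2]]'
python3 - <<'E'
from snap import *
m=snap("wrist","w12");H,S,V=hsv(m["p"])
k=np.zeros(V.shape,bool);k[100:250,240:400]=1
pts=np.argwhere((H>100)&(H<125)&(S>150)&k)[:,::-1]
print("knob hull@24",rect(m,cv2.convexHull(pts.astype(np.int32)),.024))
for c in blobs((V>110)&(S<60)&k,150): print("white@4",rect(m,c,.004))
t=snap("top","t2")
a,b=m["p"][60:260,200:440],t["p"][90:260,150:540]
cv2.imwrite("pics/fin.png",np.vstack([cv2.resize(a,(300,250)),cv2.resize(b,(780,340))[:,:300]*0][:1]) if 0 else np.vstack([np.pad(cv2.resize(a,(300,250)),((0,0),(0,480),(0,0))),cv2.resize(b,(780,340),interpolation=cv2.INTER_CUBIC)]))
E
```

```text
clock: 27.6
tool_pos: [0.4585, 0.1455, 0.2193]
orientation: [180.0, 0.1, -148.9]
force: [0.3, 0.3, -1.1]
opening: 0.0525
gripper_force: 0.0
w12 t 27.6 tcp [0.4585 0.1455 0.2193] rpy [ 1.7996e+02  1.0000e-01 -1.4887e+02] open 0.0525
knob hull@24 {'c': (459.2, 147.5), 'wh': (61.2, 60.1), 'yaw': 23.0, 'circ': (459.2, 147.7, 71.3), 'px': [317.0, 179.0]}
white@4 {'c': (458.7, 146.7), 'wh': (93.5, 93.0), 'yaw': 67.4, 'circ': (458.7, 146.8, 101.1), 'px': [317.0, 172.0]}
white@4 {'c': (462.9, 152.8), 'wh': (190.5, 173.8), 'yaw': -58.9, 'circ': (458.2, 149.9, 236.9), 'px': [316.0, 170.0]}
t2 t 27.65 tcp [0.458  0.1451 0.2183] rpy [ 1.7998e+02 -3.0000e-02 -1.4887e+02] open 0.0525
```

View pics/fin.png

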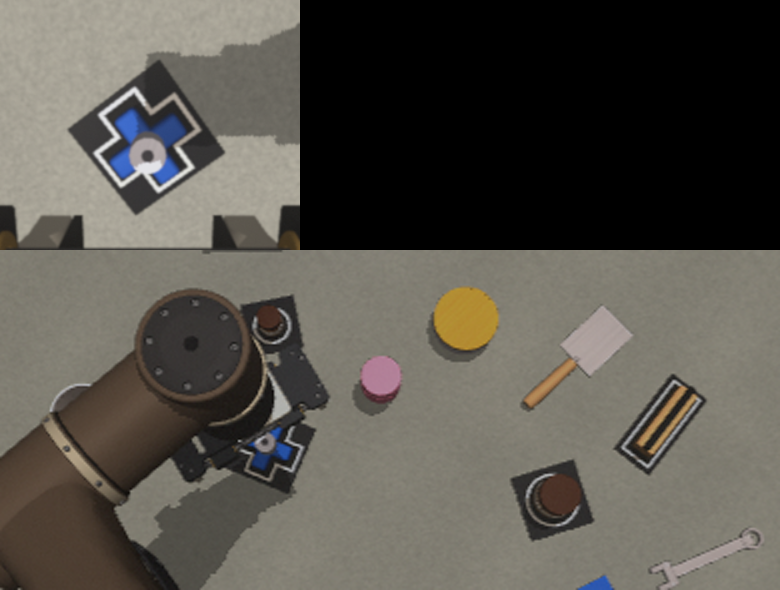

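The knob sits in its cross (hull centre 459.2,147.5 against 458.7,146.7, yaw within 1°). The two jars and the squeegee are on their mats, the tin and pink jar have not moved, and the robot is clear.

```bash
python3 -c "
from plant import close_job
print(close_job())"
```

```text
the job is handed in; nothing more can be done
None
```

The large jar, small jar, squeegee and star knob were each set down on their own mats, within about 1.3 mm of the outline's centre, the squeegee and knob turned to match within 1°; the job took about 28 s and is handed in.

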